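# Power up and prime the clay printer's extruder

## Robot

A 6-joint arm with a two-finger parallel gripper is mounted at the origin on the work surface. World frame = base frame: x ahead of the robot, y to its left, z up, the work surface at z = 0. Lengths are in m, angles in rad, forces in N, time in s.
With the tool pointing down it reaches from about 0.225 to 0.725 m from the base axis. Payload 3.1 kg.
Tool frame: the origin (TCP) lies midway between the tips of the shut fingers; the grasp point (between the pads) lies 19 mm behind it; z points along the fingers, y is the line along which they close (so a half turn about z gives the same grasp; the last joint's range is limited). The gripper opens to 85 mm and grips with 20 to 120 N. Pads are 22 mm wide; open, the fingers measure 114 mm over their backs; the gripper's body (76 mm by 85 mm) begins 54 mm behind the grasp point. The pads swing forward as they close: fully open they stand 13 mm farther back than shut.
Start: joints at [-0.128, 0.048, 0.099, 1.622, 0, 1.443], TCP at [0.525, -0, 0.231] pointing down, gripper open.
Joint ranges: [-2.91, 2.91], [-0.99, 1.94], [-1.21, 1.42], [-2.12, 2.29], [-1.49, 1.47], [-3.14, 3.14]. Speed limits (rad/s): [2.79, 2.79, 3.14, 3.14, 3.14, 3.14].

## Interface

Orientations are given as a unit quaternion [w, x, y, z].
In Python, from rig import readout, snapshot, order gives the robot as it stands.
- The arm moves only by the tool apply_moves, never from a script. Its argument "commands" is a list of rows, each an object of numbers: "fingers": the opening, from -1 (shut) to 1 (fully open); "dx", "dy", "dz": the shift along the tool's x, y, z in mm; "spin": the turn about the tool's z in degrees. In form: [{"fingers": .., "dx": .., "dy": .., "dz": .., "spin": ..}, ...]. A call has 1 to 10 rows; each row is the pose to reach, as a shift and turn from the pose commanded when the call began, along the tool's axes at that moment; what a row does not reach only later rows make up. A row lasts 1/8 s, in which the tool goes at most 62.5 mm and 10.7 degrees, less where a joint would pass 70% of its speed; a pose out of reach is approached as far as the arm can. A call with a gripper value outside its range is refused whole. The fingers move at their own pace and stop on an object; "squeeze" is the grip in N (left out, the last holds). Time passes only in rows, so rows that repeat a pose let the fingers close. It gives the time, the measured TCP pose, the force, the opening and the grip force at its end, in the units of the state.
- readout.sense(): the state, without advancing time (a new reading comes with each control period).
- snapshot(name): name is "scene" or "side" or "wrist"; returns a dict with "frame" (480x640x3 uint8, red, green, blue), "range_z" (480x640 float32, m along the optical axis (not along the pixel's ray), 0 where there is no reading), "vertical_fov" (degrees; the focal length in pixels is half the picture's height over the tangent of half this angle, whatever the lens; pixels are square), "cx", "cy" (the principal point, pixels), "view" (4x4, takes a point from world to camera coordinates); the wrist camera has in their place "hand_eye" (4x4, takes a point from camera to tool coordinates, whose origin is the TCP and whose axes are the flange's). Camera axes: x right, y down, z forward; pixel columns grow to the right and rows downward; lengths in m; the calibration is good to about 2 mm. A picture is of the moment at which its call begins: read the wrist's pose just before it.
- order.sign_off(): hands the job in; it is judged then, once.
The state is a dict: "clock": time; "q": joint angles; "qd": joint speeds; "joint_torque": joint torques, N m; "eef_pos": TCP position; "orientation": TCP orientation; "ft_force": force on the tool from outside, world axes, zero at the start; "wrist_torque": the same for the moment, N m; "gripper_width": finger opening in m; "grasp_force": force on a finger pad.
Only numpy, scipy, OpenCV 4.12 (cv2) and the standard library are available. Lean on these libraries where they do the work, as an engineer would, in place of code of your own. Each camera call takes 0.05 s, during which the arm holds its last target. There are 200 camera calls.

## Task

Prime the clay printer's extruder, pressing with the fingertips: first switch the supply unit on by pushing the raised far end of its mains rocker fully down, then press the round reset button on the drive console all the way in and let it go, then push the near (feed) end of the console's jog rocker fully down and keep it there. The program finishes while still holding the jog rocker down. Work neither the reset nor the jog rocker before the supply is on, and leave the stop mushroom, the speed knob, the jog rocker's far end and everything that stands or lies about as they are.

Things in the scene. Friction and masses are not known exactly. Their poses are not given: they have to be found in the camera images.
- supply: Supply unit: grey sloping desk case, dark end cheeks, 160 mm wide (y), 209 deep (x), fixed. Aluminium fascia rises at 8 degrees from 55 mm height at the front edge (-x, robot side) to a flat rear deck 60 mm deep, 76 high. On it one rocker (mains), a square white meter, two fuse caps. Origin: centre of underside; x to the rear deck, z up. Left or right of the console, yaw within 0.25 rad.
- console: Drive console: a case like the supply unit's (same section, slope, deck and axes) but 280 mm wide, fixed, origin at the centre of its underside. On the fascia from its left (+y) to right: jog rocker in front of a dark display, round black reset button, small speed knob, tall stop mushroom. Jog rocker and reset stand 76 mm apart, reset and knob 73 mm.
- mains (a joint): Mains rocker on the supply unit: black cap, two facets in a shallow V, 48 mm long fore and aft, 26 wide, bezel 62 x 38 mm, 4 mm high. Pivot line along the unit's y through (-0.028, -0.034, 0.072) m. 0 = off (far end standing up), 0.34 rad = on (far end fully down, hard stop). Stiff pivot, about 3 N at the press point, no spring: stays where left. Starts at 0 to 0.03.
- mains_on_end (a point): Press point on the mains rocker's far (ON) half, on the facet's surface 18 mm behind the pivot line and 6 mm inside the far edge, 12 mm above the pivot when off; it moves with the rocker and sinks about 6 mm from off to on. The half has a short white bar across it.
- reset (a joint): Travel of the reset button on the drive console, 0 = out, 0.005 m = fully in; sprung, returns by itself; 1.5 N to start, 4.3 N fully in. It moves square to the 8 degree fascia.
- reset_top (a point): Centre of the reset button's flat top: black, 33 mm across, 11 mm above its ring of 42 mm (15 mm above the fascia) when out, so it is still 6 mm proud of the ring when fully in.
- jog (a joint): Jog rocker on the console: cap and bezel like the mains rocker's, an arrowhead on each half, pivot line along the console's y through (-0.036, 0.088, 0.071) m. 0 = rest, +0.17 rad = near end (feed) fully down on a hard stop, -0.17 = far end (retract) down. Sprung to the centre, about 3.5 N at the press point at full tilt; returns when let go.
- jog_near_end (a point): Press point on the jog rocker's near (feed) half, on the facet's surface 18 mm in front of the pivot line and 6 mm inside the near edge; it moves with the rocker and sinks about 3 mm as the near end is pressed fully.
- stop (a joint): Travel of the stop mushroom on the drive console, 0 = out, 0.006 m = pressed. To be left alone.
- stop_top (a point): Top of the stop mushroom: a red mushroom head 40 mm across, its top 40 mm above the fascia, on a yellow disc.
- speed_mark (a point): The white pointer's outer end on top of the speed knob (black, 32 mm across, 20 mm tall, 14 mm from the knob's axis to this point). To be left as it is set.
- pot: Loose small grey printed pot on three pointed feet, 68 mm across, 75 mm tall, on the table between the two cases. Origin: centre of its underside.
- nozzle: Loose brass printing nozzle, a cone 32 mm across and 40 mm tall, standing point up on the console's rear deck. Origin: centre of its underside.
- collar: Loose steel clamp collar, 34 mm across, 14 mm tall, lying on the supply unit's rear deck. Origin: centre of its underside.
- jar: Loose closed glass jar with a steel cap, 70 mm across, 90 mm tall, on the table behind the pot, between the two cases. Origin: centre of its underside.
- palette: Loose palette knife lying on the table to the right of the cases. Origin: under its middle.
- brush: Loose brush lying on the table to the left. Origin: under its middle.

How it is judged:
By the outcome, as a careful person would: the job done as asked, in the order asked, and still so for the second after the job is handed in, while the arm keeps its last pose, push and grip.
It also fails if it takes over 40 s, if anything falls off the work surface, if the arm or the gripper's body presses on something with over 40 N, if the wrist force passes 120 N, or if a joint passes its speed limit or range.

## Working session

There is one attempt and no reset: what is moved stays moved. The work goes in short steps, Python scripts to look and compute and a tool call to move; the robot and the scene stay as the last step left them, time stands still between calls to the robot, and variables do not carry over. Pictures are saved under pics/ and viewed, at most 10 in all, crops included, and the job is handed in when it is done.

Besides the shell and the picture viewer there is one more tool, called after "Call:" as a command line: name --argument value ..., lists and objects as JSON in quotes. apply_moves: Moves the arm, as the interface text tells. Its arguments: {"type":"object","properties":{"commands":{"type":"array","items":{"type":"object","properties":{"fingers":{"type":"number"},"dx":{"type":"number"},"dy":{"type":"number"},"dz":{"type":"number"},"spin":{"type":"number"}}}},"squeeze":{"type":"number"}},"required":["commands"]}

```bash
mkdir -p pics; cat > h.py <<'E'
import numpy as np, cv2
from rig import readout, snapshot, order
def save(n,f):
    s=snapshot(n); cv2.imwrite(f,s["frame"][:,:,::-1]); np.savez(f+".npz",**{k:v for k,v in s.items()}); return s
def pt(s,u,v,r=1,z=None):
    f=240/np.tan(np.radians(float(s["vertical_fov"]))/2)
    w=s["range_z"][v-r:v+r+1,u-r:u+r+1]; d=np.median(w[w>0])
    return (np.linalg.inv(s["view"])@np.r_[(u-s["cx"])*d/f,(v-s["cy"])*d/f,d,1])[:3]
E
python3 - <<'E'
from h import *
print(readout.sense())
for n in("scene","side"):
    s=save(n,f"pics/{n}1.png"); print(s["vertical_fov"],s["cx"],s["cy"],np.round(s["view"],3).tolist())
E
```

```text
{'clock': 0.0, 'q': array([-1.27825663e-01,  4.87672111e-02,  9.75718031e-02,  1.62203150e+00,
        4.93631882e-05,  1.44300487e+00]), 'qd': array([-4.08632714e-05, -1.58821764e-03,  3.84846109e-04, -1.61128169e-03,
        2.82774355e-04,  9.86411820e-04]), 'joint_torque': array([ 2.96208136e-04, -3.38780022e+01,  3.20016932e+01,  2.03766406e-02,
       -2.11149008e-04,  6.20949692e-06]), 'eef_pos': array([5.24369203e-01, 7.06834475e-05, 2.30095588e-01]), 'orientation': array([-0.00097695,  0.70711837,  0.70709415, -0.00072326]), 'ft_force': array([ 0.57958466, -0.74079174,  0.95769485]), 'wrist_torque': array([ 0.01837212,  0.0062066 , -0.01386014]), 'grasp_force': 0.0, 'gripper_width': 0.08515416740603907}
55.42093898319585 322.95773371583573 243.1347099417657 [[0.143, 0.99, -0.019, -0.099], [0.735, -0.118, -0.667, -0.355], [-0.662, 0.082, -0.745, 1.551], [0.0, 0.0, 0.0, 1.0]]
49.30002481970886 316.5223278501701 243.03559427643324 [[0.993, -0.118, -0.023, -0.559], [-0.077, -0.484, -0.872, 0.129], [0.091, 0.867, -0.49, 1.238], [0.0, 0.0, 0.0, 1.0]]
```

View pics/scene1.png

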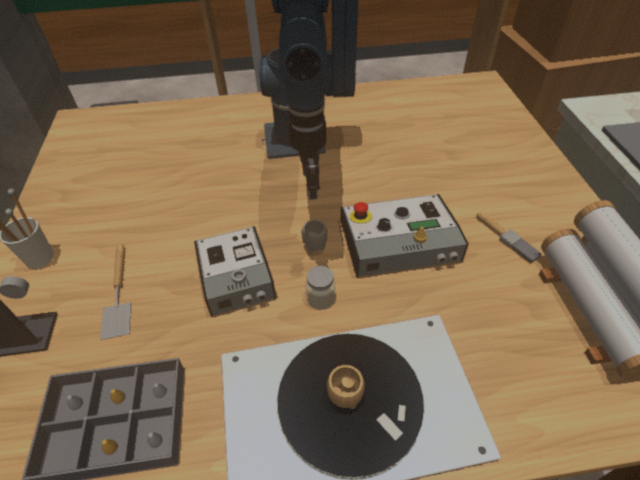

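View pics/side1.png

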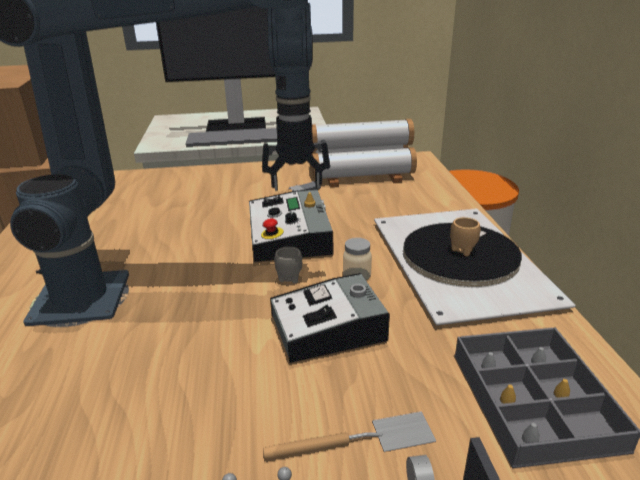

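The scene view has the supply around (235,270) with its mains rocker near (216,255). The console is around (405,232), with the stop at (361,212), reset at (402,212) and jog at (430,210). I'll enlarge both.

```bash
python3 - <<'E'
from h import *
a=cv2.imread("pics/scene1.png")
c=lambda x,y,w,h:cv2.resize(a[y:y+h,x:x+w],None,fx=5.5,fy=5.5,interpolation=cv2.INTER_CUBIC)
A=c(335,190,140,55);B=c(190,225,90,52)
o=np.zeros((A.shape[0]+B.shape[0],A.shape[1],3),np.uint8);o[:A.shape[0]]=A;o[A.shape[0]:,:B.shape[1]]=B
print(o.shape);cv2.imwrite("pics/c1.png",o)
E
```

```text
(588, 770, 3)
```

View pics/c1.png

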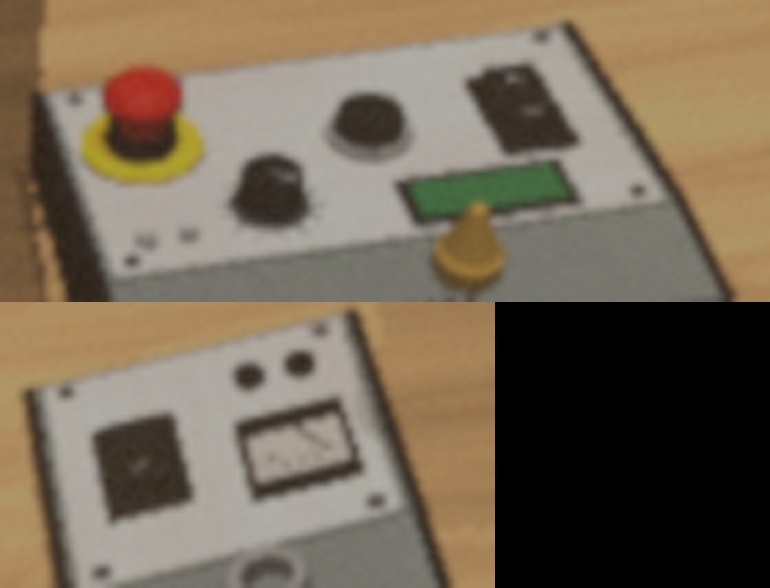

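The crop shows the reset top at scene pixel (402,211), the jog bezel at (430,210), the mains bezel at (216,255), and the fascia/deck edges on both cases.

```bash
python3 - <<'E'
from h import *
s=dict(np.load("pics/scene1.png.npz"))
X=lambda x,y,ox,oy:(int(round(ox+x/5.5)),int(round(oy+y/5.5)))
for n,x,y in[("reset",370,115),("jogc",523,109),("ffL",560,35),("ffR",60,108),("fdL",655,205),("fdR",125,272),("stop",143,80),("knob",272,168)]:
    print(n,pt(s,*X(x,y,335,190)).round(4))
for n,x,y in[("mains",143,467),("ffR",50,395),("ffL",335,325),("fdR",85,578),("fdL",392,510)]:
    print(n,pt(s,*X(x,y-302,190,225)).round(4))
for n,u,v in[("nozzle",421,232),("collar",237,275),("pot",316,226),("jar",320,272)]: print(n,pt(s,u,v).round(3))
w=snapshot("wrist");print(w["vertical_fov"],w["cx"],w["cy"],w["hand_eye"].round(4))
E
```

```text
reset [0.4809 0.2407 0.0814]
jogc [0.4853 0.3152 0.0775]
ffL [0.4139 0.3605 0.0561]
ffR [0.4281 0.1025 0.0562]
fdL [0.5533 0.3572 0.076 ]
fdR [0.554  0.1099 0.0749]
stop [0.4626 0.1347 0.102 ]
knob [0.517  0.1836 0.0897]
mains [ 0.5595 -0.2385  0.0848]
ffR [ 0.4837 -0.2878  0.0569]
ffL [ 0.4576 -0.1547  0.0556]
fdR [ 0.6085 -0.2655  0.0743]
fdL [ 0.594  -0.1334  0.0757]
nozzle [0.584 0.258 0.107]
collar [ 0.622 -0.191  0.076]
pot [0.472 0.015 0.053]
jar [0.655 0.001 0.091]
66.55073562627346 322.3944328222106 237.6392910449862 [[-1.000e-04 -9.470e-01 -3.211e-01  8.190e-02]
 [ 1.000e+00 -1.000e-04 -0.000e+00 -3.000e-04]
 [ 0.000e+00 -3.211e-01  9.470e-01 -1.429e-01]
 [ 0.000e+00  0.000e+00  0.000e+00  1.000e+00]]
```

Call:
apply_moves --commands '[{"fingers": -1,"dx": 50,"dy": -10,"dz": 0,"spin": 0},{"fingers": -1,"dx": 105,"dy": -20,"dz": 0,"spin": 0},{"fingers": -1,"dx": 160,"dy": -30,"dz": 0,"spin": 0},{"fingers": -1,"dx": 215,"dy": -35,"dz": 0,"spin": 0},{"fingers": -1,"dx": 265,"dy": -35,"dz": 0,"spin": 0},{"fingers": -1,"dx": 270,"dy": -35,"dz": 0,"spin": 0},{"fingers": -1,"dx": 270,"dy": -35,"dz": 0,"spin": 0},{"fingers": -1,"dx": 270,"dy": -35,"dz": 0,"spin": 0}]'

```text
clock: 1.15
eef_pos: [0.4902, 0.2687, 0.2312]
orientation: [0.0, 0.708, 0.707, -0.0]
ft_force: [0.1, -0.3, -0.0]
gripper_width: 0.0005
grasp_force: 0.0
```

```bash
cat >> h.py <<'E'
from scipy.spatial.transform import Rotation as R
def wsave(f):
    t=readout.sense(); T=np.eye(4);q=t["orientation"];T[:3,:3]=R.from_quat([*q[1:],q[0]]).as_matrix();T[:3,3]=t["eef_pos"]
    s=snapshot("wrist"); s["view"]=np.linalg.inv(T@s["hand_eye"]); cv2.imwrite(f,s["frame"][:,:,::-1]); np.savez(f+".npz",**s); return s
E
python3 -c "
from h import *
wsave('pics/w1.png');print(readout.sense())"
```

```text
{'clock': 1.2, 'q': array([ 3.81513733e-01,  1.37868333e-01,  1.95616725e-01,  1.62877541e+00,
       -3.26345472e-04,  1.95424299e+00]), 'qd': array([-0.00180917, -0.0046578 , -0.00135288,  0.000199  ,  0.00192286,
        0.00238837]), 'joint_torque': array([ 3.17452960e-01, -3.71192980e+01,  3.19537103e+01,  1.72815935e-04,
        1.41521878e-02, -1.80555908e-03]), 'eef_pos': array([0.4902462, 0.2686433, 0.2313611]), 'orientation': array([ 1.04879070e-04,  7.07789819e-01,  7.06423055e-01, -1.70088161e-04]), 'ft_force': array([-0.03334224, -0.80041888, -0.36601663]), 'wrist_torque': array([-0.00579002,  0.01617839, -0.03776414]), 'grasp_force': 0.0, 'gripper_width': 0.00021050663498679788}
```

View pics/w1.png

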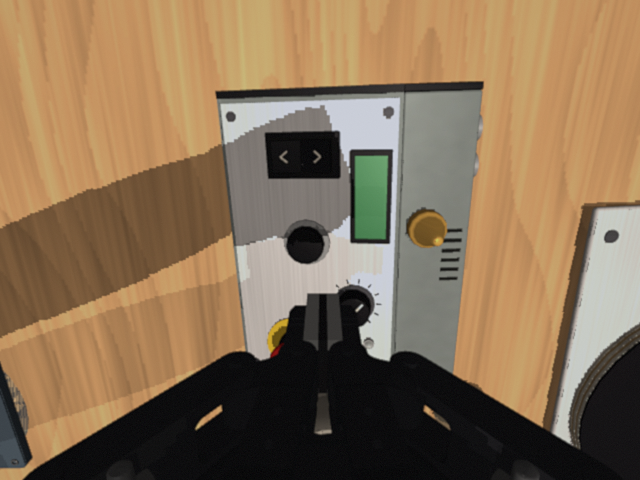

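The wrist view shows the jog bezel with corners (267,133), (339,132), (340,178) and (268,179). The reset top is at (305,244). The left cheek edge runs from (217,92) to (483,83), and the fascia/deck line from (404,92) to (393,350). The shut tips are only about 15 mm thick along x, so no spin is needed.

```bash
python3 - <<'E'
from h import *
s=dict(np.load("pics/w1.png.npz"))
for n,u,v in[("reset",305,244),("jogctr",303,156),("arrowN",285,157),("arrowF",317,157),("bzNL",262,133),("bzFL",344,132),("bzFR",344,180),("bzNR",263,181),("cheekN",219,99),("cheekF",479,90),("fd1",403,100),("fd2",394,340),("ff1",226,130),("ff2",245,340),("knob",355,305),("nearedge",273,156),("faredge",335,156)]:
    print(n,pt(s,u,v,0).round(4))
print(s["range_z"][156,255:350:3].round(4))
print(np.array([pt(s,u,156,0) for u in range(258,350,4)]).round(4))
E
```

```text
reset [0.4749 0.2451 0.0799]
jogctr [0.4742 0.3182 0.073 ]
arrowN [0.4598 0.3176 0.0746]
arrowF [0.4856 0.3181 0.0791]
bzNL [0.4398 0.3355 0.0591]
bzFL [0.5072 0.3367 0.0703]
bzFR [0.5079 0.2981 0.0695]
bzNR [0.439  0.2961 0.0623]
cheekN [0.4052 0.3621 0.0537]
cheekF [0.6081 0.3673 0.077 ]
fd1 [0.5512 0.3603 0.0773]
fd2 [0.5579 0.1459 0.0751]
ff1 [0.4095 0.3378 0.0562]
ff2 [0.4103 0.1312 0.0532]
knob [0.5182 0.1921 0.0902]
nearedge [0.4502 0.3184 0.0745]
faredge [0.5001 0.318  0.072 ]
[0.3098 0.3079 0.3096 0.3066 0.3019 0.3024 0.2941 0.2936 0.2924 0.293
 0.295  0.2948 0.2944 0.295  0.295  0.2953 0.2956 0.293  0.2929 0.2922
 0.2915 0.2908 0.29   0.2878 0.2883 0.2902 0.2949 0.296  0.2961 0.2989
 0.2994 0.2998]
[[0.4357 0.3169 0.0605]
 [0.439  0.3168 0.06  ]
 [0.443  0.3173 0.0642]
 [0.4466 0.3175 0.0661]
 [0.4509 0.3184 0.0742]
 [0.4543 0.3185 0.0755]
 [0.4575 0.3185 0.0756]
 [0.4606 0.3184 0.0744]
 [0.4638 0.3184 0.0744]
 [0.467  0.3183 0.0736]
 [0.4703 0.3184 0.0744]
 [0.4735 0.3184 0.0745]
 [0.4768 0.3185 0.0756]
 [0.48   0.3185 0.0759]
 [0.4832 0.3187 0.0778]
 [0.4864 0.3187 0.0778]
 [0.4896 0.319  0.0802]
 [0.4927 0.3192 0.0823]
 [0.4959 0.3188 0.0785]
 [0.4993 0.3181 0.0729]
 [0.5025 0.3181 0.0722]
 [0.5059 0.3178 0.0696]
 [0.5092 0.3177 0.0687]]
```

Call:
apply_moves --commands '[{"fingers": -1,"dx": -55,"dy": 10,"dz": 0,"spin": 0},{"fingers": -1,"dx": -110,"dy": 20,"dz": 0,"spin": 0},{"fingers": -1,"dx": -170,"dy": 30,"dz": 0,"spin": 0},{"fingers": -1,"dx": -230,"dy": 40,"dz": 0,"spin": 0},{"fingers": -1,"dx": -290,"dy": 50,"dz": 0,"spin": 0},{"fingers": -1,"dx": -350,"dy": 55,"dz": 0,"spin": 0},{"fingers": -1,"dx": -410,"dy": 60,"dz": 0,"spin": 0},{"fingers": -1,"dx": -460,"dy": 60,"dz": 0,"spin": 0},{"fingers": -1,"dx": -460,"dy": 60,"dz": 0,"spin": 0},{"fingers": -1,"dx": -460,"dy": 60,"dz": 0,"spin": 0}]'

```text
clock: 2.45
eef_pos: [0.5494, -0.1906, 0.2314]
orientation: [-0.0, 0.708, 0.706, 0.0]
ft_force: [-0.1, 0.4, 0.4]
gripper_width: 0.0001
grasp_force: 0.0
```

```bash
python3 -c "
from h import *
wsave('pics/w2.png');print(readout.sense()['eef_pos'])"
```

```text
[ 0.54960845 -0.18983554  0.23155544]
```

View pics/w2.png

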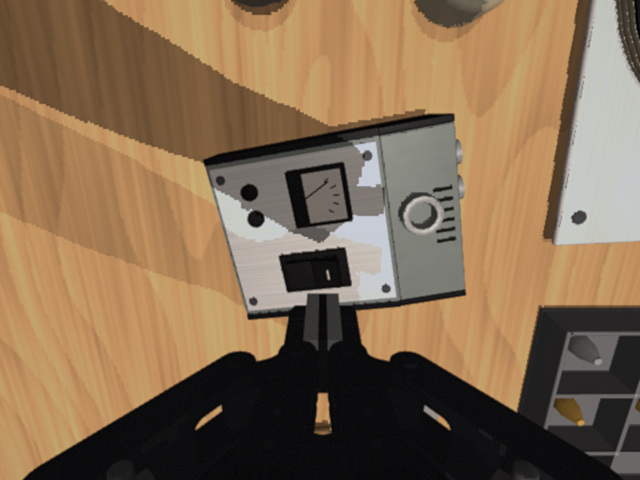

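The supply is seen with mains bezel corners (280,254), (346,248), (351,286) and (287,292). The white bar, on the far half, is at (328,270), and the collar is at (421,213).

```bash
python3 - <<'E'
from h import *
s=dict(np.load("pics/w2.png.npz"))
for n,u,v in[("bar",328,270),("bzNL",276,252),("bzFL",350,245),("bzFR",355,288),("bzNR",283,295),("cheekNL",209,163),("cheekFL",452,119),("NR",249,316),("FR",463,293),("fd1",380,140),("fd2",397,296)]:
    print(n,pt(s,u,v,0).round(4))
print(np.array([pt(s,u,int(round(270-(u-316)*.09)),0) for u in range(276,362,4)]).round(4))
# pose from pixel plane corners: prediction of pivot
E
```

```text
bar [ 0.5538 -0.2373  0.0824]
bzNL [ 0.5064 -0.2285  0.0611]
bzFL [ 0.5733 -0.2183  0.071 ]
bzFR [ 0.5789 -0.2608  0.07  ]
bzNR [ 0.5113 -0.2721  0.0619]
cheekNL [ 0.4518 -0.1485  0.0565]
cheekFL [ 0.6498 -0.1127  0.076 ]
NR [ 0.4763 -0.2977  0.057 ]
FR [ 0.6764 -0.2629  0.0762]
fd1 [ 0.5945 -0.1284  0.0768]
fd2 [ 0.617  -0.2666  0.0748]
[[ 0.5054 -0.2507  0.0608]
 [ 0.5093 -0.2493  0.0618]
 [ 0.5136 -0.2474  0.066 ]
 [ 0.518  -0.244   0.0736]
 [ 0.5216 -0.2434  0.0727]
 [ 0.5253 -0.2429  0.0738]
 [ 0.5288 -0.2421  0.0735]
 [ 0.5324 -0.2423  0.073 ]
 [ 0.5361 -0.2415  0.0748]
 [ 0.5397 -0.2405  0.0749]
 [ 0.5432 -0.24    0.0761]
 [ 0.5468 -0.2388  0.0788]
 [ 0.5503 -0.2368  0.0812]
 [ 0.5538 -0.2364  0.0822]
 [ 0.5572 -0.2353  0.0847]
 [ 0.5606 -0.2343  0.0848]
 [ 0.5646 -0.2391  0.0739]
 [ 0.5681 -0.2378  0.0747]
 [ 0.5717 -0.238   0.0742]
 [ 0.5755 -0.2391  0.0716]
 [ 0.5791 -0.2383  0.0712]
 [ 0.5826 -0.2381  0.0718]]
```

Call:
apply_moves --commands '[{"fingers": -1,"dx": -51,"dy": 10,"dz": 30,"spin": 0},{"fingers": -1,"dx": -51,"dy": 10,"dz": 80,"spin": 0},{"fingers": -1,"dx": -51,"dy": 10,"dz": 125,"spin": 0},{"fingers": -1,"dx": -51,"dy": 10,"dz": 138,"spin": 0},{"fingers": -1,"dx": -51,"dy": 10,"dz": 138,"spin": 0}]'

```text
clock: 3.12
eef_pos: [0.5598, -0.2398, 0.0932]
orientation: [-0.001, 0.707, 0.708, -0.0]
ft_force: [-0.1, 0.1, 0.4]
gripper_width: 0.0001
grasp_force: 0.0
```

Call:
apply_moves --commands '[{"fingers": -1,"dz": 3},{"fingers": -1,"dz": 6},{"fingers": -1,"dz": 9},{"fingers": -1,"dz": 11},{"fingers": -1,"dz": 13},{"fingers": -1,"dz": 14},{"fingers": -1,"dz": 14}]'

```text
$.commands[0]: bad value
```

Call:
apply_moves --commands '[{"fingers": -1,"dx": 0,"dy": 0,"dz": 3,"spin": 0},{"fingers": -1,"dx": 0,"dy": 0,"dz": 6,"spin": 0},{"fingers": -1,"dx": 0,"dy": 0,"dz": 9,"spin": 0},{"fingers": -1,"dx": 0,"dy": 0,"dz": 11,"spin": 0},{"fingers": -1,"dx": 0,"dy": 0,"dz": 13,"spin": 0},{"fingers": -1,"dx": 0,"dy": 0,"dz": 14,"spin": 0},{"fingers": -1,"dx": 0,"dy": 0,"dz": 14,"spin": 0}]'

```text
clock: 4.0
eef_pos: [0.5599, -0.2412, 0.0793]
orientation: [0.0, 0.707, 0.707, -0.0]
ft_force: [2.3, 0.1, 2.6]
gripper_width: 0.0003
grasp_force: 1.4
```

Call:
apply_moves --commands '[{"fingers": -1,"dx": 0,"dy": 0,"dz": 1,"spin": 0},{"fingers": -1,"dx": 0,"dy": 0,"dz": 2,"spin": 0},{"fingers": -1,"dx": 0,"dy": 0,"dz": 2,"spin": 0}]'

```text
clock: 4.38
eef_pos: [0.5601, -0.2412, 0.0786]
orientation: [0.001, 0.707, 0.707, 0.0]
ft_force: [1.6, 0.9, 7.7]
gripper_width: -0.0004
grasp_force: 3.7
```

Call:
apply_moves --commands '[{"fingers": -1,"dx": 0,"dy": 0,"dz": 1,"spin": 0},{"fingers": -1,"dx": 0,"dy": 0,"dz": 2,"spin": 0},{"fingers": -1,"dx": 0,"dy": 0,"dz": 2,"spin": 0}]'

```text
clock: 4.75
eef_pos: [0.5603, -0.2413, 0.0784]
orientation: [0.001, 0.707, 0.707, 0.0]
ft_force: [-1.2, 1.7, 13.3]
gripper_width: -0.0002
grasp_force: 6.6
```

Call:
apply_moves --commands '[{"fingers": -1,"dx": 0,"dy": 0,"dz": -40,"spin": 0},{"fingers": -1,"dx": 0,"dy": 0,"dz": -100,"spin": 0},{"fingers": -1,"dx": 60,"dy": -10,"dz": -120,"spin": 0},{"fingers": -1,"dx": 120,"dy": -20,"dz": -120,"spin": 0},{"fingers": -1,"dx": 180,"dy": -35,"dz": -120,"spin": 0},{"fingers": -1,"dx": 240,"dy": -50,"dz": -120,"spin": 0},{"fingers": -1,"dx": 300,"dy": -65,"dz": -120,"spin": 0},{"fingers": -1,"dx": 360,"dy": -80,"dz": -120,"spin": 0},{"fingers": -1,"dx": 420,"dy": -85,"dz": -120,"spin": 0},{"fingers": -1,"dx": 484,"dy": -85,"dz": -120,"spin": 0}]'

```text
clock: 6.0
eef_pos: [0.473, 0.2421, 0.1938]
orientation: [-0.0, 0.707, 0.707, -0.002]
ft_force: [0.9, -1.2, 0.6]
gripper_width: -0.0
grasp_force: 0.0
```

Call:
apply_moves --commands '[{"fingers": -1,"dx": 0,"dy": 0,"dz": 0,"spin": 0},{"fingers": -1,"dx": 0,"dy": 0,"dz": 0,"spin": 0},{"fingers": -1,"dx": 0,"dy": 0,"dz": 0,"spin": 0}]'

```text
clock: 6.38
eef_pos: [0.4748, 0.2399, 0.1947]
orientation: [-0.0, 0.708, 0.706, -0.001]
ft_force: [0.2, 0.3, -0.0]
gripper_width: 0.0002
grasp_force: 0.0
```

```bash
python3 - <<'E'
from h import *
s=save("side","pics/side2.png");b=cv2.imread("pics/side1.png");a=cv2.imread("pics/side2.png")
c=lambda i:cv2.resize(i[270:360,262:395],None,fx=3,fy=3,interpolation=cv2.INTER_CUBIC)
cv2.imwrite("pics/c2.png",np.hstack([c(b),c(a)]))
print(readout.sense()["eef_pos"])
E
```

```text
[0.47498327 0.23986455 0.19494602]
```

View pics/c2.png

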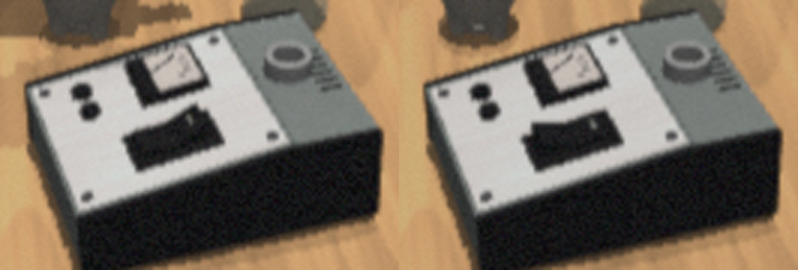

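The supply's near end is now up and its far end down, around (545,130) and (600,125) in the crop, so mains is on. Next is reset.

Call:
apply_moves --commands '[{"fingers": -1,"dx": 3,"dy": 0,"dz": 50,"spin": 0},{"fingers": -1,"dx": 3,"dy": 0,"dz": 95,"spin": 0},{"fingers": -1,"dx": 3,"dy": 0,"dz": 108,"spin": 0},{"fingers": -1,"dx": 3,"dy": 0,"dz": 112,"spin": 0},{"fingers": -1,"dx": 3,"dy": 0,"dz": 115,"spin": 0},{"fingers": -1,"dx": 3,"dy": 0,"dz": 118,"spin": 0},{"fingers": -1,"dx": 3,"dy": 0,"dz": 120,"spin": 0},{"fingers": -1,"dx": 3,"dy": 0,"dz": 120,"spin": 0}]'

```text
clock: 7.42
eef_pos: [0.4767, 0.245, 0.0769]
orientation: [0.001, 0.707, 0.707, 0.002]
ft_force: [1.7, 0.5, 3.6]
gripper_width: 0.0001
grasp_force: 1.7
```

Call:
apply_moves --commands '[{"fingers": -1,"dx": 0,"dy": 0,"dz": 1,"spin": 0},{"fingers": -1,"dx": 0,"dy": 0,"dz": 2,"spin": 0},{"fingers": -1,"dx": 0,"dy": 0,"dz": 2,"spin": 0}]'

```text
clock: 7.8
eef_pos: [0.4765, 0.245, 0.0755]
orientation: [0.001, 0.707, 0.707, 0.002]
ft_force: [1.7, -0.0, 8.1]
gripper_width: -0.0001
grasp_force: 4.3
```

Call:
apply_moves --commands '[{"fingers": -1,"dx": 0,"dy": 0,"dz": 1,"spin": 0},{"fingers": -1,"dx": 0,"dy": 0,"dz": 2,"spin": 0},{"fingers": -1,"dx": 0,"dy": 0,"dz": 2,"spin": 0}]'

```text
clock: 8.18
eef_pos: [0.4767, 0.245, 0.0753]
orientation: [0.001, 0.707, 0.707, 0.002]
ft_force: [-2.0, -2.1, 15.4]
gripper_width: -0.0001
grasp_force: 7.8
```

Call:
apply_moves --commands '[{"fingers": -1,"dx": 0,"dy": 0,"dz": -15,"spin": 0},{"fingers": -1,"dx": 0,"dy": 0,"dz": -40,"spin": 0},{"fingers": -1,"dx": 37,"dy": -12,"dz": -40,"spin": 0},{"fingers": -1,"dx": 74,"dy": -24,"dz": -40,"spin": 0},{"fingers": -1,"dx": 74,"dy": -24,"dz": -40,"spin": 0},{"fingers": -1,"dx": 74,"dy": -24,"dz": -40,"spin": 0}]'

```text
clock: 8.93
eef_pos: [0.4499, 0.3179, 0.1102]
orientation: [-0.0, 0.707, 0.707, -0.002]
ft_force: [-0.2, -0.4, 0.7]
gripper_width: 0.0002
grasp_force: 0.0
```

Call:
apply_moves --commands '[{"fingers": -1,"dx": 0,"dy": 3,"dz": 20,"spin": 0},{"fingers": -1,"dx": 0,"dy": 3,"dz": 30,"spin": 0},{"fingers": -1,"dx": 0,"dy": 3,"dz": 34,"spin": 0},{"fingers": -1,"dx": 0,"dy": 3,"dz": 37,"spin": 0},{"fingers": -1,"dx": 0,"dy": 3,"dz": 39,"spin": 0},{"fingers": -1,"dx": 0,"dy": 3,"dz": 39,"spin": 0}]'

```text
clock: 9.68
eef_pos: [0.454, 0.3183, 0.073]
orientation: [0.0, 0.707, 0.707, -0.0]
ft_force: [-2.0, -2.0, 3.8]
gripper_width: -0.0001
grasp_force: 1.5
```

Call:
apply_moves --commands '[{"fingers": -1,"dx": 0,"dy": 0,"dz": 1,"spin": 0},{"fingers": -1,"dx": 0,"dy": 0,"dz": 2,"spin": 0},{"fingers": -1,"dx": 0,"dy": 0,"dz": 2,"spin": 0}]'

```text
clock: 10.05
eef_pos: [0.454, 0.3183, 0.0719]
orientation: [0.0, 0.707, 0.707, 0.0]
ft_force: [-4.6, -3.6, 8.9]
gripper_width: 0.0001
grasp_force: 4.5
```

Call:
apply_moves --commands '[{"fingers": -1,"dx": 0,"dy": 0,"dz": 1,"spin": 0},{"fingers": -1,"dx": 0,"dy": 0,"dz": 3,"spin": 0},{"fingers": -1,"dx": 0,"dy": 0,"dz": 3,"spin": 0},{"fingers": -1,"dx": 0,"dy": 0,"dz": 3,"spin": 0}]'

```text
clock: 10.55
eef_pos: [0.4542, 0.3184, 0.0717]
orientation: [0.001, 0.707, 0.707, 0.001]
ft_force: [-8.5, -5.5, 18.8]
gripper_width: -0.0002
grasp_force: 9.7
```

```bash
python3 - <<'E'
from h import *
w=wsave("pics/w3.png")
save("side","pics/side3.png");a=cv2.imread("pics/side3.png")
cv2.imwrite("pics/c3.png",np.hstack([cv2.resize(a[180:365,235:400],(400,448),interpolation=cv2.INTER_CUBIC),cv2.resize(w["frame"][:,:,::-1],(400,300))if 0 else cv2.copyMakeBorder(cv2.resize(w["frame"][:,:,::-1],(400,300)),0,148,0,0,0)]))
print(readout.sense()["ft_force"],readout.sense()["eef_pos"])
E
```

```text
[-8.20154543 -5.33795425 19.40543347] [0.45417485 0.31837294 0.07169822]
```

View pics/c3.png

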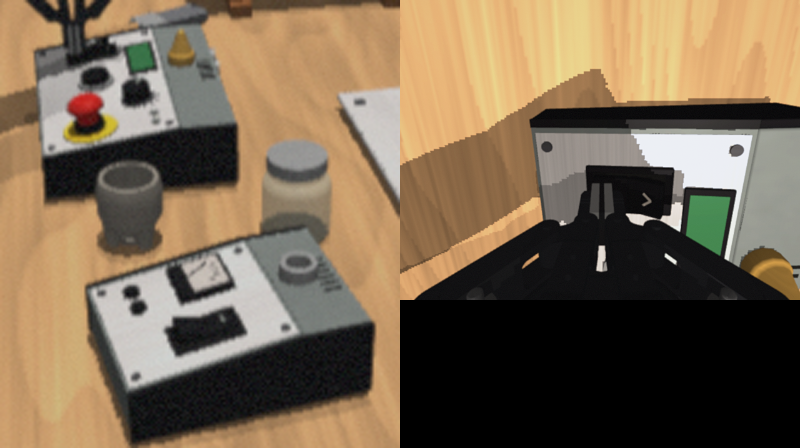

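The fingertips hold the jog's near half, at (600,200) in the wrist inset, on its hard stop. The mains is still on, and the loose objects stand where they were.

```bash
python3 -c "
from rig import order
print(order.sign_off())"
```

```text
the job is handed in; nothing more can be done
None
```

I handed the job in at about 10.7 s of the 40 s allowed: mains switched on, reset pressed fully in and released, and the jog rocker's near end held on its hard stop at about 19 N.

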